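Clamp the glued trinket box with the ratchet lever

ROBOT

A 6-joint arm with a two-finger parallel gripper is mounted at the origin on the work surface. World frame = base frame: x ahead of the robot, y to its left, z up, the work surface at z = 0. Lengths are in m, angles in degrees, forces in N, time in s.
With the tool pointing down it reaches from about 0.25 to 0.725 m from the base axis. Payload 9.7 kg.
Tool frame: the origin (TCP) lies at the very end of the fingers, on their centre line; the grasp point (between the pads) lies 19 mm behind it (bot.grip_depth is the distance from the TCP to the grasp point, in m); z points along the fingers, y is the direction in which the jaws open and shut (so a half turn about z gives the same grasp; the last joint's range is limited). The gripper opens to 85 mm and grips with 20 to 120 N. Pads are 22 mm wide; open, the fingers measure 114 mm over their backs; the gripper's body (76 mm by 85 mm) begins 54 mm behind the grasp point. The pads swing forward as they close: fully open they stand 13 mm farther back than shut.
Start: joints at [-66.177, 4.979, 10.078, 95.1, 0, 90], TCP at [0.222, -0.503, 0.231] pointing down, gripper open.
Joint ranges: [-179.16, 179.16], [-48.56, 103.87], [-65.8, 70.77], [-126.05, 130.52], [-82.76, 87.17], [-180, 180]. Speed limits (degrees/s): [127.2, 127.2, 147.25, 180, 180, 180].

INTERFACE

Orientations are given as [roll, pitch, yaw] about the fixed x, y, z axes, in that order (R = Rz(yaw) Ry(pitch) Rx(roll)).
In Python, from workcell import bot, viewer gives the robot as it stands.
- The arm moves only by the tool arm_command, never from a script. Its argument "motion" is a list of rows, each a list of 3 entries, a list of its own where there are three numbers: the opening, from 0 (shut) to 1 (fully open), then the shift along the tool's x, y, z in units of 60 mm (1.0 is 60 mm), then the turn, a rotation vector about the tool's x, y, z in units of 6 degrees (1.0 is 6 degrees). A call has 1 to 12 rows; each row shifts and turns the commanded pose from where the row before left it, along the tool's axes as they then stand; what a row does not reach is not made up. A row lasts 1/8 s, in which the tool goes at most 62.5 mm and 10.7 degrees, less where a joint would pass 70% of its speed; a pose out of reach is approached as far as the arm can. A call is refused whole if a number of a shift passes 1 or a number of a turn 1, either way. A call with a gripper value outside its range is refused whole. The fingers move at their own pace and stop on an object; "newtons" is the grip in N (left out, the last holds). Time passes only in rows, so rows that do not move let the fingers close. It gives the time, the measured TCP pose, the force and the opening at its end, in the units of the state.
- bot.get_obs(): the state, without advancing time (a new reading comes with each control period).
- viewer.camera(name): name is "scene" or "side" or "wrist"; returns the picture (384x512x3 uint8, blue, green, red); there is no depth.
- viewer.calibration(name): a dict with "fx", "fy", "cx", "cy" (pixels), "T" (4x4, takes a point from camera to world coordinates). Camera axes: x right, y down, z forward; pixel columns grow to the right and rows downward; lengths in m; the calibration is good to about 2 mm. A picture is of the moment at which its call begins: read the wrist's pose just before it. calibration takes no time and is no camera call; for the wrist camera it gives the pose at the moment of the call.
- bot.job_done(): hands the job in, once; it reports no verdict.
The state is a dict: "time": time; "q": joint angles; "qd": joint speeds; "joint_efforts": joint torques, N m; "ee_pos": TCP position; "tcp_rot": TCP orientation; "wrist_force": force on the tool from outside, world axes, zero at the start; "torque": the same for the moment, N m; "opening": finger opening in m.
Only numpy, scipy, OpenCV 4.12 (cv2) and the standard library are available. Lean on these libraries where they do the work, as an engineer would, in place of code of your own. Each camera call takes 0.05 s, during which the arm holds its last target.

TASK

Set the plain wooden trinket box with the dark, freshly glued end panels squarely on the cork bed of the blue ratchet clamp, dark panels facing the two jaws, and let go of it. Then hold the red lever by its black grip bar and pump it back and forth, stop to stop without forcing it against the stops, so the jaw advances one click per stroke, until the pad grips the box and the pointer on the orange block comes to rest in the green band; going well into the red would crush the box. Finish with the lever swung fully back and everything released; move the jaw only with the lever and leave the other things on the table alone.

Things in the scene. Friction and masses are not known exactly. Their poses are not given: they have to be found in the camera images.
- box: the plain wooden trinket box to be clamped: light wood, two dark wood end panels, a small red dot on the lid; a rigid block 60 (its x, end panel to end panel) x 46 (its y) x 45 (z) mm, about 0.14 kg; origin at the centre of its underside. Either end may face either jaw. Lift it by its two 46 mm-apart sides (closing along its y)
- clamp: the blue bench clamp, fixed to the table, on a plate 360 x 100 x 12 mm from x -60 to +300 mm of its own frame. Its x is the closing direction, lever to far jaw; origin on the table under the lever's pivot; z up. Along x: lever at 0, orange block with the pad, cork bed, far jaw (70 mm wide, top 62 mm above the table). Its place and yaw vary
- bed (a point): point on top of the cork bed (50 mm wide), 14 mm above the table, 209 mm from the clamp's origin along its x, axes as the clamp's. Put the box's centre here: it then clears pad and far jaw by at least 10 mm each. The far jaw was bolted somewhere and is not measured: its face lies 41 to 55 mm beyond this point, so where the box meets it must be felt or seen; pumping pushes the box there
- slide: sliding rack with its orange block (26 x 60 x 50 mm, top 65 mm above the table); origin = the clamp's origin when fully open, moves along the clamp's x (5 N friction), starts up to 11 mm closed, never reopens. A full stroke moves it one 8 mm tooth (the first 0 to 12 mm), then it slips back up to 4 mm. It carries the pad: 56 x 44 mm, face 158 mm ahead of this origin, on a spring of 1.5 N per mm
- pump (a joint): lever angle, rad: 0 at its back stop (leaning 0.15 towards the clamp's -x), 0.30 at the front stop (0.15 towards +x). Turns about the clamp's y, stays where left. Full stroke: from below 0.02 to above 0.26. Stops give 0.015 rad per 8 N at the bar; 0.05 beyond is forcing. Push at the bar: forward 3.5 N moving, near 0 held still; once gripped 0.38 N more (still: 0.33 N) per N of clamping
- pump_bar (a point): middle of the lever's black round grip sleeve (16 mm diameter, 82 mm long, along the clamp's y between the two red arms), 125 mm from the pivot, about 149 mm above the table. Pinch it from above, closing along the clamp's x; the sleeve turns freely on its bar, so the gripper need not tilt as the lever swings
- pump_pivot (a point): the lever's pivot, 25 mm above the table at the clamp's origin, axis along the clamp's y. The first two strokes are always free, gripping starts within 6; each stroke after that adds about 12 N of clamping. The pointer on the orange block shows how far the pad is pushed in: white, then green from 7 to 22 mm (10 to 33 N, right), then red
- painted_box: a finished trinket box, white with blue ends and lid, same size as the wooden one; not to be touched; origin at the centre of its underside
- jam: jar of jam, 60 mm diameter, 75 mm high, yellow cap; bystander
- bead_bowl: blue bowl, 90 mm diameter, 35 mm high; bystander
- ring_cone: wooden cone for rings, 50 mm diameter, 62 mm high; bystander
- bracelet_roll: upright roll with coloured bracelets, 62 mm diameter, 100 mm high; bystander
- mug: terracotta mug, 76 mm diameter, 85 mm high; bystander
- glue_pot: white glue bottle with red cap, 48 mm diameter, 82 mm high; bystander
There are look-alikes about, which are no part of the job. What is shaped like the box but purple or turquoise is not meant.

How it is judged (in metres and radians):
On the way, in this order (a step that is already met when the one before it is completed fails the run):
1. the wooden box stands released on the bed between pad and fixed jaw, dark ends towards them (x of box in the frame of bed between -0.03 and 0.03 m and y of box in the frame of bed between -0.015 and 0.015 m and z of box in the frame of bed between -0.005 and 0.005 m and angle between the x axis of box and the x axis of clamp, either way round below 0.25 rad and angle between box's own z axis and vertical below 0.1 rad and contact force between the fingers and box below 0.1 N), for 0.2 s.
2. the pumped pad grips the box with more than 10 N (contact force between slide and box above 10 N), for 0.2 s.
At the end, for the whole second after the job is handed in: The wooden box stands flat on the bed between the jaws, within 15 mm of the bed's middle line, square within 0.08 rad, at rest, gripped by the pad with 10 to 34 N (pointer in the green); the lever is within 0.05 rad of its back stop (contact force between slide and box between 10 and 34 N and x of box in the frame of bed between -0.03 and 0.03 m and y of box in the frame of bed between -0.015 and 0.015 m and z of box in the frame of bed below 0.005 m and angle between the x axis of box and the x axis of clamp, either way round below 0.08 rad and angle between box's own z axis and vertical below 0.08 rad and value of joint pump below 0.05 rad and linear speed of box below 0.01 m/s); the robot touches nothing.
It fails at once if the box is squeezed with more than 42 N (contact force between slide and box above 42 N).
It fails at once if the lever is forced against its stops (more than 0.05 rad beyond) (value of joint pump above 0.35 rad or value of joint pump below -0.05 rad).
It fails at once if the sliding jaw or its pad is pushed directly by the robot with more than 2 N (contact force between any of the fingers, the arm and slide above 2 N).
It fails at once if another thing on the table is moved by more than 30 mm (distance of any of painted_box, jam, bead_bowl, ring_cone, bracelet_roll, mug, glue_pot from where it was at the start of the episode above 0.03 m).
It also fails if it takes over 72 s, if anything falls off the work surface, if the arm or the gripper's body presses on something with over 40 N, if the wrist force passes 120 N, or if a joint passes its speed limit or range.

## Working session

There is one attempt and no reset: what is moved stays moved. The work goes in short steps, Python scripts to look and compute and a tool call to move; the robot and the scene stay as the last step left them, time stands still between calls to the robot, and variables do not carry over. Pictures are saved under pics/ and viewed, and the job is handed in when it is done.

Besides the shell and the picture viewer there is one more tool, called after "Request:" as name([rows], argument=value, ...), one row to a line, values as JSON. arm_command: Moves the arm, as the interface text tells. Its arguments: {"type":"object","properties":{"motion":{"type":"array"},"newtons":{"type":"number"}},"required":["motion"]}

```bash
ls; mkdir -p pics; python3 - <<'E'
from workcell import bot, viewer
import cv2
for n in ("scene","side","wrist"):
    c=viewer.calibration(n); print(n,c)
    cv2.imwrite(f"pics/{n}0.png",viewer.camera(n))
print(bot.get_obs())
E
```

```text
pics
scene {'fx': 433.3065717101087, 'fy': 433.3065717101087, 'cx': 256.1676875497812, 'cy': 197.68779141869402, 'T': array([[ 0.86566509,  0.41064496, -0.28634712,  0.88621229],
       [ 0.50042409, -0.72593847,  0.47179346, -0.59298509],
       [-0.01413079, -0.55171013, -0.83391622,  1.10257589],
       [ 0.        ,  0.        ,  0.        ,  1.        ]])}
side {'fx': 457.8699152768111, 'fy': 457.8699152768111, 'cx': 255.10521825887682, 'cy': 185.2160932804539, 'T': array([[ 0.99875715, -0.02094933,  0.04522489,  0.47524695],
       [-0.04695528, -0.69977633,  0.71281715, -1.15707787],
       [ 0.01671426, -0.71405477, -0.69989029,  1.21435821],
       [ 0.        ,  0.        ,  0.        ,  1.        ]])}
wrist {'fx': 264.35330258760075, 'fy': 264.35330258760075, 'cx': 258.8761812537619, 'cy': 197.38528252784448, 'T': array([[ 0.40482089, -0.88308559, -0.23723383,  0.28166678],
       [-0.91439453, -0.39142396, -0.10329536, -0.47707698],
       [-0.00164036,  0.25874144, -0.96594522,  0.37383279],
       [ 0.        ,  0.        ,  0.        ,  1.        ]])}
{'time': 0.15, 'q': array([-6.61758121e+01,  5.00425300e+00,  1.00467867e+01,  9.50980294e+01,
       -2.97393171e-04,  8.99987392e+01]), 'qd': array([ 0.01370732, -0.12202701,  0.1604711 ,  0.02286764, -0.10587846,
        0.11325348]), 'joint_efforts': array([ 8.30145163e-04, -5.20763111e+01,  4.65044153e+01,  1.37660527e-02,
        1.98824586e-05,  5.27447014e-06]), 'ee_pos': array([ 0.22209977, -0.50299605,  0.23075921]), 'tcp_rot': array([-1.79944504e+02,  2.96171864e-04,  2.38254490e+01]), 'wrist_force': array([0.70839037, 0.22473493, 0.69157306]), 'torque': array([-0.00515007,  0.02658829, -0.04010606]), 'opening': 0.08534346617886858}
```

View pics/scene0.png

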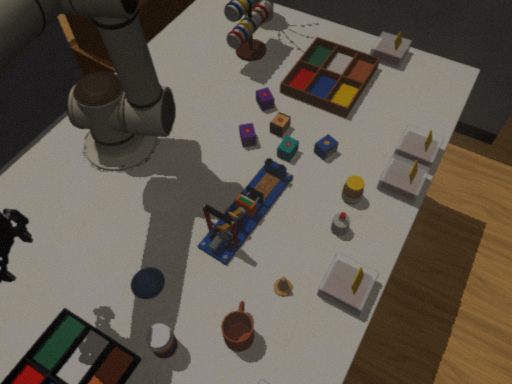

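View pics/side0.png

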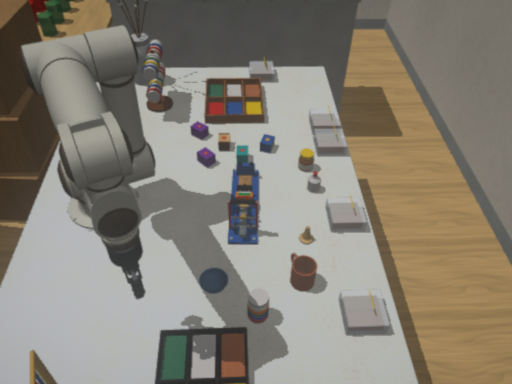

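View pics/wrist0.png

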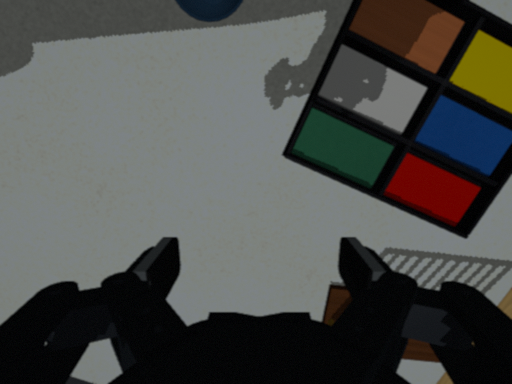

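```bash
python3 - <<'E'
import cv2,numpy as np
a=cv2.imread("pics/scene0.png"); b=cv2.imread("pics/side0.png")
cv2.imwrite("pics/c1.png",cv2.resize(a[75:275,190:370],None,fx=4.4,fy=3,interpolation=3)[:600,:800] if 0 else cv2.resize(a[75:270,180:370],None,fx=3,fy=3,interpolation=cv2.INTER_CUBIC))
cv2.imwrite("pics/c2.png",cv2.resize(b[115:250,180:300],None,fx=4.4,fy=4.4,interpolation=cv2.INTER_CUBIC))
E
```

```text
(no output)
```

View pics/c1.png

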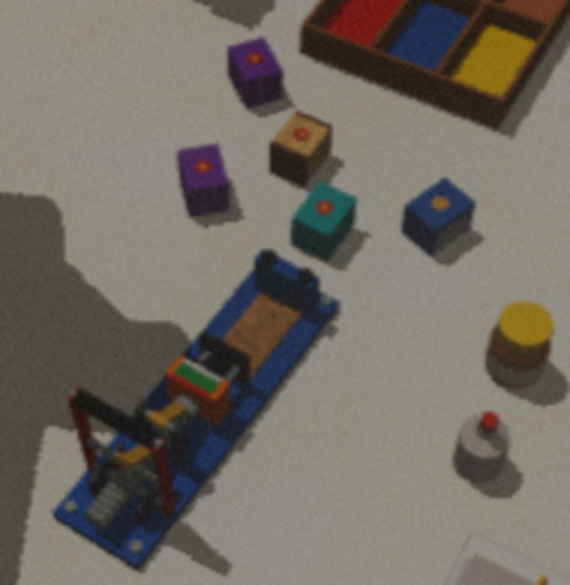

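View pics/c2.png

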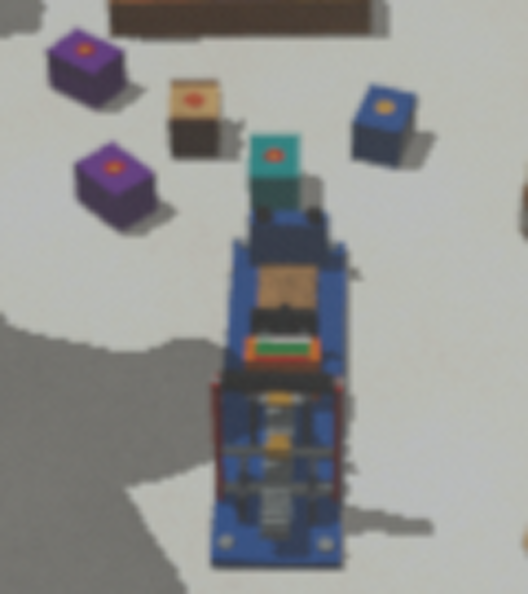

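The wooden box is at scene (280,123) / side (224,141): light lid, red dot, dark end panel. The others of its shape are two purple boxes (265,98) and (248,133), a turquoise one (288,148) and the blue painted_box (326,146). I'll locate the box and the clamp roughly next.

```bash
cat > h.py <<'E'
import numpy as np,cv2
from workcell import bot,viewer
def ray(cal,u,v,z):
    T=cal["T"];d=T[:3,:3]@np.array([(u-cal["cx"])/cal["fx"],(v-cal["cy"])/cal["fy"],1.]);o=T[:3,3]
    return o+d*(z-o[2])/d[2]
def proj(cal,P):
    T=cal["T"];p=(np.atleast_2d(P)-T[:3,3])@T[:3,:3]
    return np.c_[cal["fx"]*p[:,0]/p[:,2]+cal["cx"],cal["fy"]*p[:,1]/p[:,2]+cal["cy"]]
E
python3 - <<'E'
from h import *
s=viewer.calibration("scene");d=viewer.calibration("side")
S=lambda u,v,z:print("scene",ray(s,180+u/3,75+v/3,z).round(4))
D=lambda u,v,z:print("side",ray(d,180+u/4.4,115+v/4.4,z).round(4))
print("box dot");S(302,134,.045);D(195,100,.045)
print("box top corners side");[D(*p,.045) for p in((171,81),(219,82),(219,120),(170,120))]
print("turq/purple/purple/painted");S(325,208,.045);S(202,167,.045);S(254,58,.045);S(440,203,.045)
print("bar mid");S(117,418,.149);D(278,382,.149)
print("plate corners");S(55,512,.012);S(140,568,.012);S(338,305,.012);D(212,567,.012);D(343,567,.012)
print("farjaw top corners");S(258,252,.062);S(322,290,.062)
E
```

```text
box dot
scene [0.4385 0.3142 0.045 ]
side [0.4384 0.3137 0.045 ]
box top corners side
side [0.416  0.3427 0.045 ]
side [0.4608 0.34   0.045 ]
side [0.4604 0.2838 0.045 ]
side [0.4156 0.285  0.045 ]
turq/purple/purple/painted
scene [0.5103 0.232  0.045 ]
scene [0.3668 0.2181 0.045 ]
scene [0.3333 0.3926 0.045 ]
scene [0.6134 0.2979 0.045 ]
bar mid
scene [ 0.5011 -0.1452  0.149 ]
side [ 0.5023 -0.1468  0.149 ]
plate corners
scene [ 0.451  -0.1966  0.012 ]
scene [ 0.551  -0.2055  0.012 ]
scene [0.5714 0.1479 0.012 ]
side [ 0.4507 -0.2072  0.012 ]
side [ 0.5493 -0.2105  0.012 ]
farjaw top corners
scene [0.4841 0.1334 0.062 ]
scene [0.5634 0.1226 0.062 ]
```

```bash
cat >> h.py <<'E'
from scipy.spatial.transform import Rotation as Ro
def plan(p1,yaw1,n,p0=None,yaw0=None):
    o=bot.get_obs()
    p0=o["ee_pos"] if p0 is None else np.array(p0); 
    yaw0=o["tcp_rot"][2] if yaw0 is None else yaw0
    dy=((yaw1-yaw0+180)%360-180)/n; d=(np.array(p1)-p0)/n
    for i in range(n):
        R=Ro.from_euler("z",yaw0+dy*i,degrees=True)*Ro.from_euler("x",180,degrees=True)
        print((R.inv().apply(d)/.06).round(2).tolist(),[0,0,round(-dy/6,3)])
E
python3 -c "
from h import *
plan([.47,-.11,.30],90,12)"
```

```text
[0.54, -0.36, -0.1] [0, 0, np.float64(-0.919)]
[0.57, -0.31, -0.1] [0, 0, np.float64(-0.919)]
[0.59, -0.25, -0.1] [0, 0, np.float64(-0.919)]
[0.62, -0.19, -0.1] [0, 0, np.float64(-0.919)]
[0.63, -0.13, -0.1] [0, 0, np.float64(-0.919)]
[0.64, -0.07, -0.1] [0, 0, np.float64(-0.919)]
[0.65, -0.01, -0.1] [0, 0, np.float64(-0.919)]
[0.64, 0.05, -0.1] [0, 0, np.float64(-0.919)]
[0.64, 0.11, -0.1] [0, 0, np.float64(-0.919)]
[0.62, 0.17, -0.1] [0, 0, np.float64(-0.919)]
[0.6, 0.23, -0.1] [0, 0, np.float64(-0.919)]
[0.58, 0.29, -0.1] [0, 0, np.float64(-0.919)]
```

Request:
arm_command([
  [1,[0.54,-0.36,-0.1],[0,0,-0.92]],
  [1,[0.57,-0.31,-0.1],[0,0,-0.92]],
  [1,[0.59,-0.25,-0.1],[0,0,-0.92]],
  [1,[0.62,-0.19,-0.1],[0,0,-0.92]],
  [1,[0.63,-0.13,-0.1],[0,0,-0.92]],
  [1,[0.64,-0.07,-0.1],[0,0,-0.92]],
  [1,[0.65,-0.01,-0.1],[0,0,-0.92]],
  [1,[0.64,0.05,-0.1],[0,0,-0.92]],
  [1,[0.64,0.11,-0.1],[0,0,-0.92]],
  [1,[0.62,0.17,-0.1],[0,0,-0.92]],
  [1,[0.6,0.23,-0.1],[0,0,-0.92]],
  [1,[0.58,0.29,-0.1],[0,0,-0.92]],
])

```text
time: 1.65
ee_pos: [0.4701, -0.1083, 0.3033]
tcp_rot: [-180.0, -0.0, 90.2]
wrist_force: [0.8, -0.8, -0.1]
opening: 0.0855
```

```bash
python3 - <<'E'
from h import *
c=viewer.calibration("wrist");im=viewer.camera("wrist");cv2.imwrite("pics/w1.png",im)
np.save("w1.npy",c["T"]);cv2.imwrite("pics/w1b.png",cv2.resize(im,None,fx=1.56,fy=1.56,interpolation=cv2.INTER_CUBIC))
o=bot.get_obs();print(o["time"],o["ee_pos"],o["tcp_rot"])
E
```

```text
1.7 [ 0.47187281 -0.10555387  0.30349794] [ 1.79954597e+02 -8.35167526e-02  9.06126082e+01]
```

View pics/w1b.png

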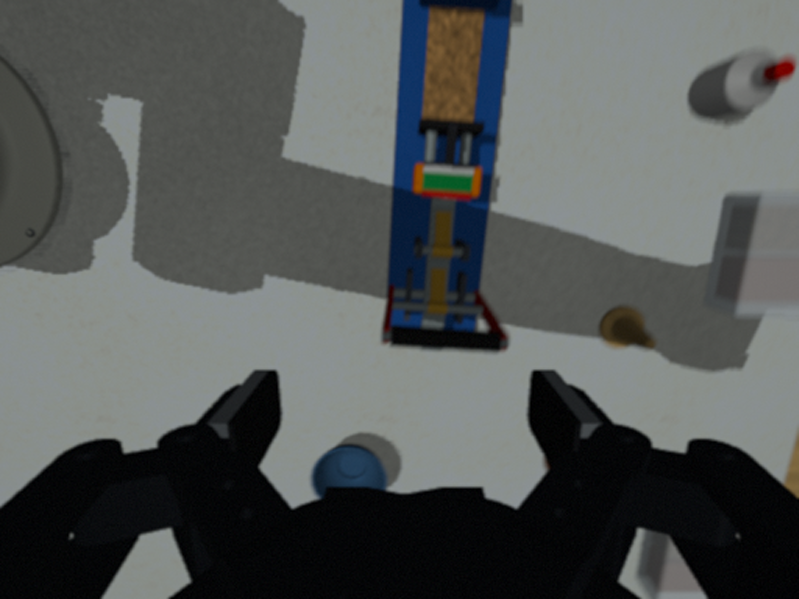

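Request:
arm_command([
  [1,[0.8,-0.05,0.05],[0,0,0.05]],
  [1,[0.8,-0.05,0.05],[0,0,0.05]],
  [1,[0.8,-0.05,0.05],[0,0,0]],
  [1,[0.8,-0.05,0.05],[0,0,0]],
  [1,[0.8,-0.05,0.05],[0,0,0]],
  [1,[0.5,0,0],[0,0,0]],
  [1,[0,0,0],[0,0,0]],
  [1,[0,0,0],[0,0,0]],
])

```text
time: 2.7
ee_pos: [0.4564, 0.1601, 0.2882]
tcp_rot: [-180.0, 0.0, 89.5]
wrist_force: [-0.1, -0.7, 0.4]
opening: 0.0859
```

```bash
python3 - <<'E'
from h import *
c=viewer.calibration("wrist");im=viewer.camera("wrist");cv2.imwrite("pics/w2.png",im)
np.save("w2.npy",c["T"]);cv2.imwrite("pics/w2b.png",cv2.resize(im,None,fx=1.56,fy=1.56,interpolation=cv2.INTER_CUBIC))
o=bot.get_obs();print(o["time"],o["ee_pos"],o["tcp_rot"])
E
```

```text
2.75 [0.45641714 0.15984927 0.28826366] [-1.79992742e+02  1.46786160e-02  8.94263519e+01]
```

View pics/w2b.png

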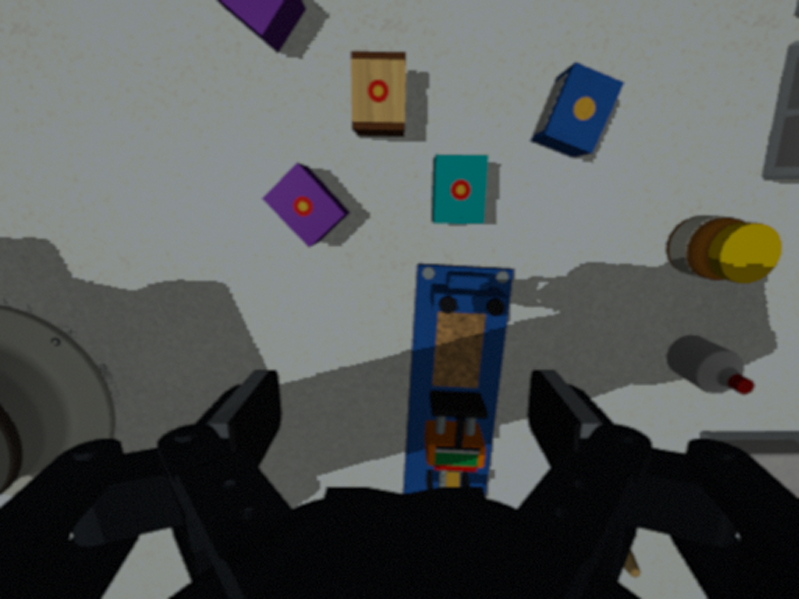

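```bash
python3 - <<'E'
from h import *
base=viewer.calibration("wrist")
def cal(n): c=dict(base);c["T"]=np.load(n);return c
for n in("w1","w2"):
    c=cal(n+".npy");im=cv2.imread(f"pics/{n}.png");h=cv2.cvtColor(im,cv2.COLOR_BGR2HSV)
    m=cv2.inRange(h,(100,120,30),(125,255,255))
    L=[];Rr=[]
    rows=range(20,180) if n=="w1" else range(195,300)
    for v in rows:
        u=np.flatnonzero(m[v,240:345])+240
        if len(u)<10: continue
        L.append(ray(c,u[0]-.5,v,.012)[:2]);Rr.append(ray(c,u[-1]+.5,v,.012)[:2])
    for nm,P in(("L",L),("R",Rr)):
        P=np.array(P);k=np.polyfit(P[:,1],P[:,0],1)
        for _ in range(3):
            r=P[:,0]-np.polyval(k,P[:,1]);g=abs(r)<.003;k=np.polyfit(P[g,1],P[g,0],1)
        print(n,nm,"yaw",90-np.degrees(np.arctan(k[0])).round(2),"x at y=-.15,0,.1,.15",np.polyval(k,[-.15,0,.1,.15]).round(4),g.sum(),len(P))
c2=cal("w2.npy");c1=cal("w1.npy")
q=lambda c,u,v,z:print("  ",ray(c,u/1.56,v/1.56,z).round(4))
print("box top corners");[q(c2,*p,.045) for p in((351,52),(406,53),(406,124),(351,123))]
print("dot");q(c2,378,91,.045)
print("plate far corners");q(c2,417,264,.012);q(c2,514,268,.012)
print("cork mid w1 far? near");q(c2,461,312,.014);q(c2,457,387,.014)
print("cork w1 edges at row 60");q(c1,425,60,.014);q(c1,481,60,.014)
print("bar ends w1");q(c1,390,339,.149);q(c1,502,341,.149)
print("pad face top edge"); q(c1,419,121,.060);q(c1,484,122,.06); q(c2,430,392,.06);q(c2,486,393,.06)
print("jaw bolts (top .062?)");q(c2,447,303,.062);q(c2,495,306,.062)
E
```

```text
w1 L yaw 86.79 x at y=-.15,0,.1,.15 [0.4518 0.4602 0.4658 0.4686] 160 160
w1 R yaw 86.39 x at y=-.15,0,.1,.15 [0.5486 0.558  0.5643 0.5675] 160 160
w2 L yaw 86.51 x at y=-.15,0,.1,.15 [0.4507 0.4599 0.466  0.469 ] 105 105
w2 R yaw 86.36 x at y=-.15,0,.1,.15 [0.5479 0.5575 0.5638 0.567 ] 105 105
box top corners
   [0.4135 0.3424 0.045 ]
   [0.4593 0.3413 0.045 ]
   [0.4589 0.2867 0.045 ]
   [0.4113 0.2879 0.045 ]
dot
   [0.4353 0.3128 0.045 ]
plate far corners
   [0.4694 0.1593 0.012 ]
   [0.5689 0.1544 0.012 ]
cork mid w1 far? near
   [0.5156 0.1085 0.014 ]
   [0.5135 0.0226 0.014 ]
cork w1 edges at row 60
   [0.4885 0.0812 0.014 ]
   [0.5409 0.0814 0.014 ]
bar ends w1
   [ 0.4595 -0.1475  0.149 ]
   [ 0.5449 -0.1486  0.149 ]
pad face top edge
   [0.4822 0.0208 0.06  ]
   [0.5385 0.0203 0.06  ]
   [0.4808 0.0397 0.06  ]
   [0.536  0.0382 0.06  ]
jaw bolts (top .062?)
   [0.4956 0.1307 0.062 ]
   [0.5401 0.1274 0.062 ]
```

```bash
python3 - <<'E'
import cv2
a=cv2.imread("pics/w2.png")
cv2.imwrite("pics/w2c.png",cv2.resize(a[20:330,215:345],None,fx=1,fy=1)) if 0 else cv2.imwrite("pics/w2c.png",cv2.resize(a[160:310,230:350],None,fx=4,fy=4,interpolation=cv2.INTER_CUBIC))
cv2.imwrite("pics/w2d.png",cv2.resize(a[25:95,210:290],None,fx=7,fy=7,interpolation=cv2.INTER_CUBIC))
E
```

```text
(no output)
```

View pics/w2c.png

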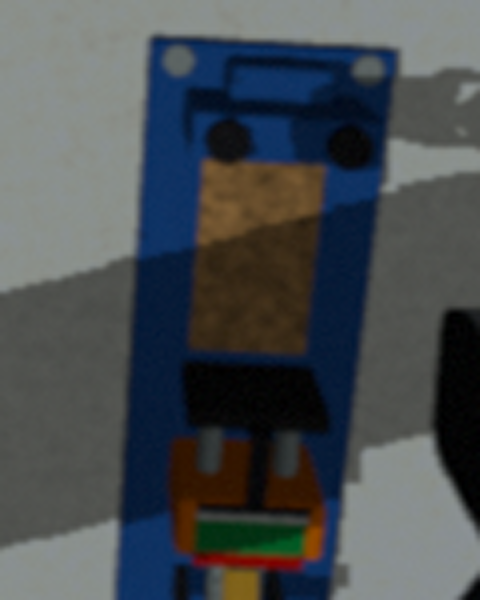

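View pics/w2d.png

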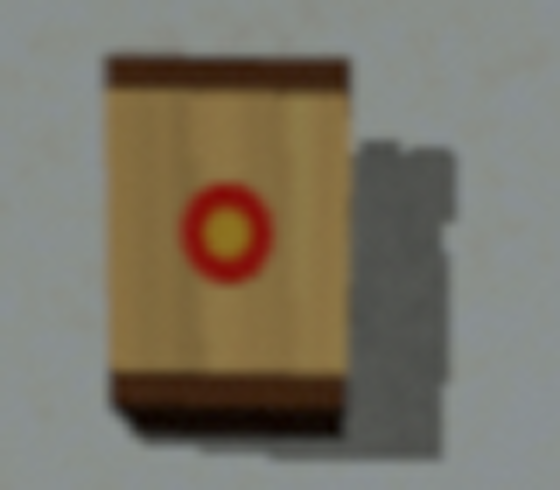

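```bash
python3 - <<'E'
from h import *
c=viewer.calibration("wrist");c["T"]=np.load("w2.npy")
im=cv2.imread("pics/w2.png")
P=np.array([ray(c,210+u/7-.5,25+v/7-.5,.045)[:2] for u,v in((107,58),(350,58),(347,405),(110,405))])
print(P.round(4),P.mean(0));
for i,j in((3,0),(2,1)): d=P[j]-P[i];print(np.degrees(np.arctan2(d[1],d[0])),np.linalg.norm(d))
d=P[1]-P[0];print(np.degrees(np.arctan2(d[1],d[0]))+90)
s=viewer.calibration("side");
plan([.437,.3135,.13],89,6); plan([.437,.3135,.012],89,4,[.437,.3135,.13],89)
E
```

```text
[[0.4133 0.3431]
 [0.4583 0.3427]
 [0.4573 0.2831]
 [0.4114 0.2835]] [0.43506865 0.31307293]
88.17592087411137 0.0596257301285587
89.00445089265142 0.05960638526826836
89.51433929382537
[0.43, -0.06, 0.44] [0, 0, np.float64(0.012)]
[0.43, -0.06, 0.44] [0, 0, np.float64(0.012)]
[0.43, -0.06, 0.44] [0, 0, np.float64(0.012)]
[0.43, -0.06, 0.44] [0, 0, np.float64(0.012)]
[0.43, -0.06, 0.44] [0, 0, np.float64(0.012)]
[0.43, -0.06, 0.44] [0, 0, np.float64(0.012)]
[0.0, -0.0, 0.49] [0, 0, -0.0]
[0.0, -0.0, 0.49] [0, 0, -0.0]
[0.0, -0.0, 0.49] [0, 0, -0.0]
[0.0, -0.0, 0.49] [0, 0, -0.0]
```

Request:
arm_command([
  [0.9,[0.43,-0.06,0.44],[0,0,0.02]],
  [0.9,[0.43,-0.06,0.44],[0,0,0.02]],
  [0.9,[0.43,-0.06,0.44],[0,0,0.02]],
  [0.9,[0.43,-0.06,0.44],[0,0,0]],
  [0.9,[0.43,-0.06,0.44],[0,0,0]],
  [0.9,[0.43,-0.06,0.44],[0,0,0]],
  [0.9,[0,0,0],[0,0,0]],
  [0.9,[0,0,0.49],[0,0,0]],
  [0.9,[0,0,0.49],[0,0,0]],
  [0.9,[0,0,0.49],[0,0,0]],
  [0.9,[0,0,0.3],[0,0,0]],
  [0.9,[0,0,0.1],[0,0,0]],
])

```text
time: 4.25
ee_pos: [0.4372, 0.3149, 0.0176]
tcp_rot: [-180.0, 0.0, 89.0]
wrist_force: [0.3, 0.7, 1.0]
opening: 0.0768
```

```bash
python3 - <<'E'
from h import *
im=viewer.camera("wrist");cv2.imwrite("pics/w3.png",im)
o=bot.get_obs();print(o["time"],o["ee_pos"],o["tcp_rot"],o["wrist_force"])
E
```

```text
4.3 [0.43712022 0.31509613 0.01740641] [-1.79986182e+02  1.45636287e-02  8.90615817e+01] [ 0.25932361 -0.46265548 -0.6867009 ]
```

View pics/w3.png

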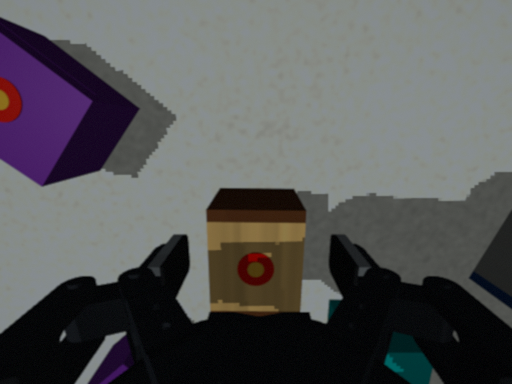

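The dot (256,268) sits midway between the fingers (about x=185 and 335). I'll lower a little and close.

Request:
arm_command([
  [0.9,[0,0,0.08],[0,0,0]],
  [0.4,[0,0,0],[0,0,0]],
  [0.4,[0,0,0],[0,0,0]],
  [0.4,[0,0,0],[0,0,0]],
  [0.4,[0,0,0],[0,0,0]],
  [0.4,[0,0,0],[0,0,0]],
  [0.4,[0,0,-0.3],[0,0,0]],
  [0.4,[0,0,-0.6],[0,0,0]],
  [0.4,[0,0,-0.9],[0,0,0]],
  [0.4,[0,0,-0.3],[0,0,0]],
], newtons=35)

```text
time: 5.55
ee_pos: [0.4378, 0.3163, 0.1432]
tcp_rot: [179.8, -0.2, 89.1]
wrist_force: [0.1, -0.1, -2.0]
opening: 0.0456
```

```bash
python3 - <<'E'
from h import *
c=viewer.calibration("wrist");im=viewer.camera("wrist");cv2.imwrite("pics/w4.png",im)
o=bot.get_obs();print(o["time"],o["ee_pos"],o["tcp_rot"],o["wrist_force"],o["opening"])
E
```

```text
5.6 [0.43802409 0.31648295 0.14390662] [179.73821634  -0.19480787  89.10507122] [ 0.4932072  -1.04641488  0.26970792] 0.04587526156801594
```

View pics/w4.png

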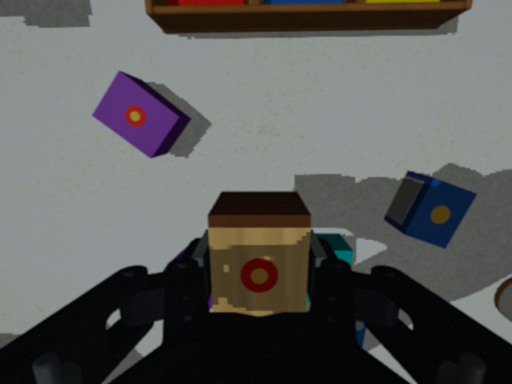

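```bash
python3 - <<'E'
from h import *
c=viewer.calibration("wrist");o=bot.get_obs()
p=ray(c,260,275,o["ee_pos"][2]+.032);q=ray(c,260,214,o["ee_pos"][2]+.032)
R=Ro.from_euler("xyz",o["tcp_rot"],degrees=True)
off=R.inv().apply(p-o["ee_pos"]);print(off,R.inv().apply(q-o["ee_pos"]))
bed=np.array([.5133,.066]);u=np.array([np.cos(np.radians(86.5)),np.sin(np.radians(86.5))])
t=bed-u*off[0];print(t)
plan([*t,.135],86.5,10);print();plan([*t,.0285],86.5,4,[*t,.135],86.5)
E
```

```text
[-0.00273056  0.00039197 -0.03200801] [ 0.02756899  0.00032945 -0.03190528]
[0.5134667  0.06872546]
[-0.41, 0.13, 0.01] [0, 0, np.float64(0.043)]
[-0.41, 0.13, 0.01] [0, 0, np.float64(0.043)]
[-0.41, 0.14, 0.01] [0, 0, np.float64(0.043)]
[-0.41, 0.14, 0.01] [0, 0, np.float64(0.043)]
[-0.41, 0.14, 0.01] [0, 0, np.float64(0.043)]
[-0.41, 0.14, 0.01] [0, 0, np.float64(0.043)]
[-0.41, 0.14, 0.01] [0, 0, np.float64(0.043)]
[-0.41, 0.15, 0.01] [0, 0, np.float64(0.043)]
[-0.41, 0.15, 0.01] [0, 0, np.float64(0.043)]
[-0.41, 0.15, 0.01] [0, 0, np.float64(0.043)]

[0.0, -0.0, 0.44] [0, 0, -0.0]
[0.0, -0.0, 0.44] [0, 0, -0.0]
[0.0, -0.0, 0.44] [0, 0, -0.0]
[0.0, -0.0, 0.44] [0, 0, -0.0]
```

Request:
arm_command([
  [0.4,[-0.41,0.13,0],[0,0,0.04]],
  [0.4,[-0.41,0.13,0],[0,0,0.04]],
  [0.4,[-0.41,0.14,0],[0,0,0.04]],
  [0.4,[-0.41,0.14,0],[0,0,0.04]],
  [0.4,[-0.41,0.14,0],[0,0,0.04]],
  [0.4,[-0.41,0.14,0],[0,0,0.05]],
  [0.4,[-0.41,0.14,0],[0,0,0.05]],
  [0.4,[-0.41,0.15,0],[0,0,0.05]],
  [0.4,[-0.41,0.15,0],[0,0,0.04]],
  [0.4,[-0.41,0.15,0],[0,0,0.04]],
  [0.4,[0,0,0],[0,0,0]],
  [0.4,[0,0,0],[0,0,0]],
])

```text
time: 7.1
ee_pos: [0.5123, 0.067, 0.1381]
tcp_rot: [-179.9, 0.0, 86.5]
wrist_force: [0.0, 0.4, -0.8]
opening: 0.0455
```

```bash
python3 - <<'E'
from h import *
c=viewer.calibration("scene")
s=viewer.camera("scene");w=viewer.camera("wrist");cv2.imwrite("pics/w5.png",w);cv2.imwrite("pics/s5.png",cv2.resize(s[130:270,190:330],None,fx=4,fy=4,interpolation=2))
o=bot.get_obs();print(o["time"],o["ee_pos"],o["tcp_rot"],o["wrist_force"],o["opening"])
plan([.5135,.0687,.0295],86.5,4)
E
```

```text
7.2 [0.51236799 0.06740336 0.13849988] [-1.79959377e+02  9.91526432e-04  8.65678840e+01] [ 0.55307337  1.04210369 -0.95841637] 0.045516731391029755
[0.01, 0.0, 0.45] [0, 0, np.float64(0.003)]
[0.01, 0.0, 0.45] [0, 0, np.float64(0.003)]
[0.01, 0.0, 0.45] [0, 0, np.float64(0.003)]
[0.01, 0.0, 0.45] [0, 0, np.float64(0.003)]
```

View pics/w5.png

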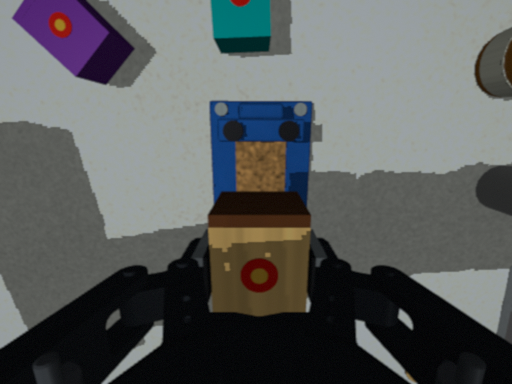

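Request:
arm_command([
  [0.4,[0.01,0,0.45],[0,0,0]],
  [0.4,[0.01,0,0.45],[0,0,0]],
  [0.4,[0.01,0,0.4],[0,0,0]],
  [0.4,[0,0,0.25],[0,0,0]],
  [0.4,[0,0,0.15],[0,0,0]],
  [0.4,[0,0,0.05],[0,0,0]],
  [0.4,[0,0,0],[0,0,0]],
  [0.4,[0,0,0],[0,0,0]],
])

```text
time: 8.2
ee_pos: [0.5133, 0.0686, 0.0346]
tcp_rot: [179.9, -0.0, 86.5]
wrist_force: [0.2, -0.3, -1.1]
opening: 0.0456
```

```bash
python3 - <<'E'
from h import *
s=viewer.camera("scene");w=viewer.camera("wrist");cv2.imwrite("pics/w6.png",w);cv2.imwrite("pics/s6.png",cv2.resize(s[130:270,190:330],None,fx=4,fy=4,interpolation=2))
o=bot.get_obs();print(o["time"],o["ee_pos"],o["tcp_rot"],o["wrist_force"],o["opening"])
E
```

```text
8.3 [0.51314655 0.06863726 0.0344238 ] [ 1.79953295e+02 -1.14965658e-02  8.65228459e+01] [-0.06242593 -1.08139542 -0.9939524 ] 0.04529998356865795
```

View pics/w6.png

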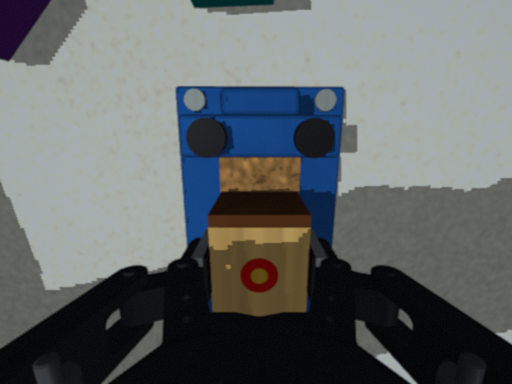

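View pics/s6.png

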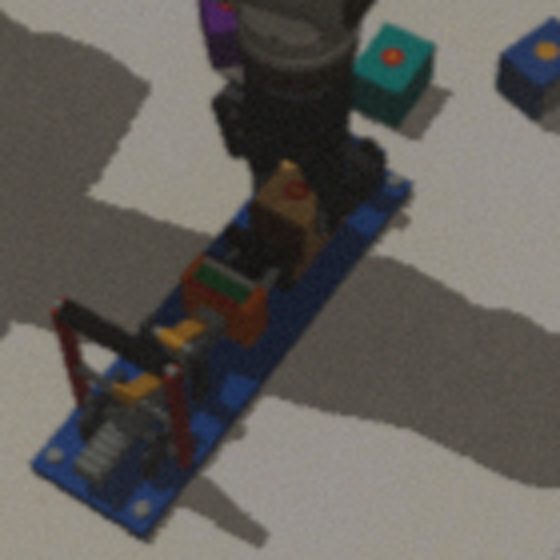

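Request:
arm_command([
  [0.4,[0,0,0.07],[0,0,0]],
  [0.4,[0,0,0.04],[0,0,0]],
  [0.4,[0,0,0.02],[0,0,0]],
  [0.4,[0,0,0],[0,0,0]],
])

```text
time: 8.8
ee_pos: [0.5128, 0.0686, 0.0275]
tcp_rot: [180.0, -0.0, 86.5]
wrist_force: [-6.3, -1.2, 14.0]
opening: 0.0456
```

Contact (14 N up) at the expected height; I'll open.

Request:
arm_command([
  [0.4,[0,0,-0.01],[0,0,0]],
  [0.75,[0,0,0],[0,0,0]],
  [0.75,[0,0,0],[0,0,0]],
  [0.75,[0,0,0],[0,0,0]],
  [0.75,[0,0,-0.3],[0,0,0]],
  [0.75,[0,0,-0.7],[0,0,0]],
  [0.75,[0,0,-1],[0,0,0]],
  [0.75,[0,0,-1],[0,0,0]],
  [0.75,[0,0,-0.6],[0,0,0]],
  [0.75,[0,0,0],[0,0,0]],
])

```text
time: 10.05
ee_pos: [0.5138, 0.0687, 0.2471]
tcp_rot: [179.6, -0.1, 86.5]
wrist_force: [0.1, 0.3, -0.3]
opening: 0.0639
```

```bash
python3 - <<'E'
from h import *
c=viewer.calibration("wrist");w=viewer.camera("wrist");cv2.imwrite("pics/w7.png",w);np.save("w7.npy",c["T"])
o=bot.get_obs();print(o["time"],o["ee_pos"],o["tcp_rot"],o["wrist_force"],o["opening"])
cv2.imwrite("pics/w7b.png",cv2.resize(w[100:384,130:390],None,fx=2,fy=2,interpolation=2))
plan([.5010,-.145,.215],-3.5,15)
E
```

```text
10.1 [0.51333916 0.06867214 0.2446929 ] [ 1.79822556e+02 -3.59226672e-02  8.65250549e+01] [ 0.00376793 -0.13167594 -0.36146776] 0.064007708809473
[-0.24, 0.0, 0.03] [0, 0, np.float64(1.0)]
[-0.24, 0.03, 0.03] [0, 0, np.float64(1.0)]
[-0.23, 0.05, 0.03] [0, 0, np.float64(1.0)]
[-0.23, 0.07, 0.03] [0, 0, np.float64(1.0)]
[-0.22, 0.1, 0.03] [0, 0, np.float64(1.0)]
[-0.21, 0.12, 0.03] [0, 0, np.float64(1.0)]
[-0.19, 0.14, 0.03] [0, 0, np.float64(1.0)]
[-0.18, 0.16, 0.03] [0, 0, np.float64(1.0)]
[-0.16, 0.18, 0.03] [0, 0, np.float64(1.0)]
[-0.14, 0.19, 0.03] [0, 0, np.float64(1.0)]
[-0.12, 0.21, 0.03] [0, 0, np.float64(1.0)]
[-0.1, 0.22, 0.03] [0, 0, np.float64(1.0)]
[-0.07, 0.23, 0.03] [0, 0, np.float64(1.0)]
[-0.05, 0.23, 0.03] [0, 0, np.float64(1.0)]
[-0.02, 0.24, 0.03] [0, 0, np.float64(1.0)]
```

View pics/w7b.png

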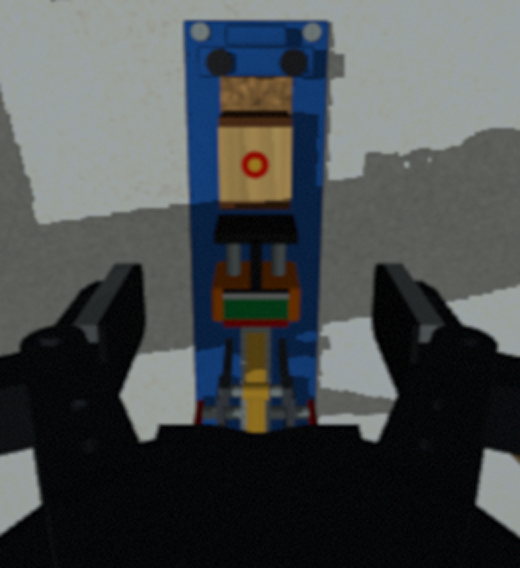

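The box stands square on the cork, dark ends toward pad and jaw. Now to the lever.

Request:
arm_command([
  [0.75,[-0.24,0,0.02],[0,0,1]],
  [0.75,[-0.24,0.03,0.02],[0,0,1]],
  [0.75,[-0.23,0.05,0.02],[0,0,1]],
  [0.75,[-0.23,0.07,0.02],[0,0,1]],
  [0.75,[-0.22,0.1,0.02],[0,0,1]],
  [0.75,[-0.21,0.12,0.02],[0,0,1]],
  [0.75,[-0.19,0.14,0.02],[0,0,1]],
  [0.75,[-0.18,0.16,0.02],[0,0,1]],
  [0.75,[-0.16,0.18,0.02],[0,0,1]],
  [0.75,[-0.14,0.19,0.02],[0,0,1]],
  [0.75,[-0.12,0.21,0.02],[0,0,1]],
  [0.75,[-0.1,0.22,0.02],[0,0,1]],
])

```text
time: 11.6
ee_pos: [0.5018, -0.1041, 0.2271]
tcp_rot: [-179.9, 0.1, 14.3]
wrist_force: [-0.0, 0.1, 0.4]
opening: 0.0639
```

Request:
arm_command([
  [0.75,[-0.07,0.23,0.02],[0,0,1]],
  [0.75,[-0.05,0.23,0.02],[0,0,1]],
  [0.75,[-0.02,0.24,0.02],[0,0,1]],
  [0.75,[0,0,0],[0,0,0]],
  [0.75,[0,0,0],[0,0,0]],
])

```text
time: 12.22
ee_pos: [0.5001, -0.1463, 0.2242]
tcp_rot: [-180.0, 0.1, -3.4]
wrist_force: [0.5, -0.5, -0.7]
opening: 0.0639
```

```bash
python3 - <<'E'
from h import *
c=viewer.calibration("wrist");w=viewer.camera("wrist");cv2.imwrite("pics/w8.png",w)
o=bot.get_obs();print(o["time"],o["ee_pos"],o["tcp_rot"],o["wrist_force"],o["opening"])
cv2.imwrite("pics/w8b.png",cv2.resize(w,None,fx=1.56,fy=1.56,interpolation=2))
print(proj(c,[[.5,-.161,.149],[.502,-.124,.149],[.502,-.147,.149]]))
E
```

```text
12.275 [ 0.50019207 -0.14623734  0.22437435] [-1.79983513e+02  3.54526998e-02 -3.35305524e+00] [ 0.1582621   0.83667805 -0.70091456] 0.06435867858977326
[[275.52106886 203.83417236]
 [232.48569461 203.97112464]
 [259.15229142 202.50109639]]
```

View pics/w8b.png

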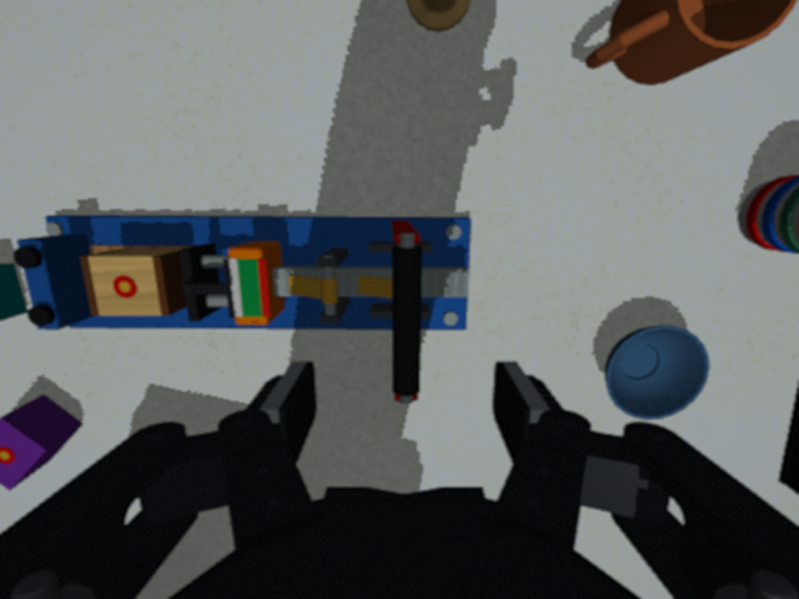

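Request:
arm_command([
  [0.75,[0,0.01,0.4],[0,0,0]],
  [0.75,[0,0.01,0.4],[0,0,0]],
  [0.75,[0,0,0.4],[0,0,0]],
  [0.75,[0,0,0.3],[0,0,0]],
  [0.75,[0,0,0.06],[0,0,0]],
  [0.5,[0,0,0],[0,0,0]],
  [0.3,[0,0,0],[0,0,0]],
  [0,[0,0,0],[0,0,0]],
  [0,[0,0,0],[0,0,0]],
  [0,[0,0,0],[0,0,0]],
  [0,[0,0,0],[0,0,0]],
], newtons=25)

```text
time: 13.65
ee_pos: [0.5007, -0.1481, 0.1319]
tcp_rot: [180.0, -0.1, -3.5]
wrist_force: [0.1, 0.1, 6.2]
opening: 0.0148
```

```bash
python3 - <<'E'
from h import *
c=viewer.calibration("wrist");w=viewer.camera("wrist")
o=bot.get_obs();print(o["time"],o["ee_pos"],o["tcp_rot"],o["wrist_force"],o["opening"])
cv2.imwrite("pics/w9b.png",cv2.resize(w,None,fx=1.56,fy=1.56,interpolation=2))
E
```

```text
13.7 [ 0.50066843 -0.14805563  0.1319261 ] [ 1.79982120e+02 -8.42248585e-02 -3.47834297e+00] [-0.07599671 -0.24592027  6.55589674] 0.015135226364091767
```

View pics/w9b.png

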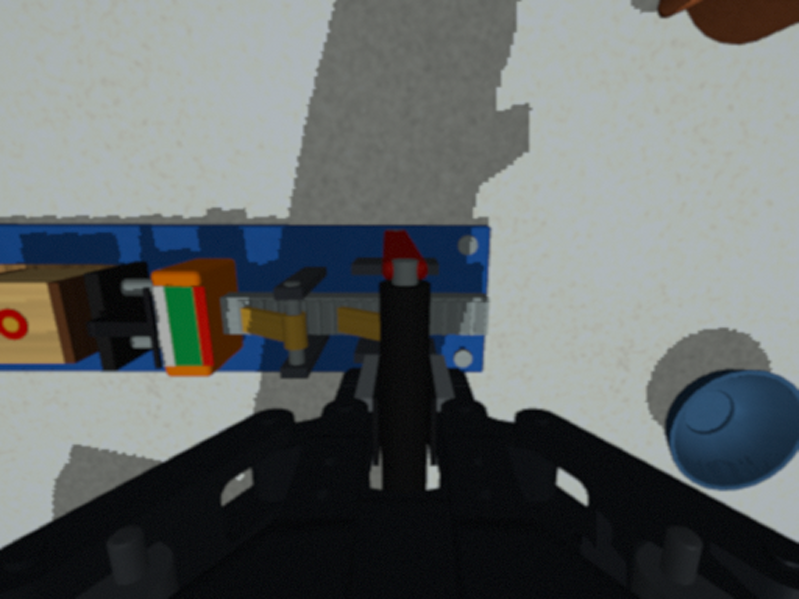

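Request:
arm_command([
  [0,[0,0.06,0],[0,0,0]],
  [0,[0,0.06,0.01],[0,0,0]],
  [0,[0,0.04,0.01],[0,0,0]],
  [0,[0,0,0],[0,0,0]],
])

```text
time: 14.2
ee_pos: [0.5001, -0.1583, 0.131]
tcp_rot: [179.9, -0.1, -3.5]
wrist_force: [-0.6, -2.7, 10.1]
opening: 0.0155
```

Request:
arm_command([
  [0,[0,0.03,0],[0,0,0]],
  [0,[0,0,0],[0,0,0]],
])

```text
time: 14.45
ee_pos: [0.4999, -0.1599, 0.1308]
tcp_rot: [180.0, -0.1, -3.5]
wrist_force: [-0.3, -1.3, 7.7]
opening: 0.015
```

Request:
arm_command([
  [0,[0,0.02,0],[0,0,0]],
  [0,[0,0,0],[0,0,0]],
])

```text
time: 14.7
ee_pos: [0.4998, -0.161, 0.1306]
tcp_rot: [180.0, -0.1, -3.5]
wrist_force: [-0.0, -0.5, 6.2]
opening: 0.0151
```

Request:
arm_command([
  [0,[0,0.02,0],[0,0,0]],
  [0,[0,0,0],[0,0,0]],
])

```text
time: 14.95
ee_pos: [0.4998, -0.1614, 0.1306]
tcp_rot: [-179.9, -0.1, -3.5]
wrist_force: [-0.0, 4.1, 7.0]
opening: 0.015
```

Request:
arm_command([
  [0,[0,0.015,0],[0,0,0]],
  [0,[0,0,0],[0,0,0]],
])

```text
time: 15.2
ee_pos: [0.4998, -0.1614, 0.1306]
tcp_rot: [-179.8, -0.1, -3.4]
wrist_force: [0.8, 9.0, 9.0]
opening: 0.0153
```

Request:
arm_command([
  [0,[0,-0.08,-0.01],[0,0,0]],
  [0,[0,-0.1,-0.01],[0,0,0]],
  [0,[0,-0.1,-0.01],[0,0,0]],
  [0,[0,-0.1,0],[0,0,0]],
  [0,[0,-0.1,0.01],[0,0,0]],
  [0,[0,-0.08,0.01],[0,0,0]],
  [0,[0,-0.04,0],[0,0,0]],
  [0,[0,0,0],[0,0,0]],
])

```text
time: 16.2
ee_pos: [0.502, -0.1262, 0.1309]
tcp_rot: [-180.0, -0.1, -3.5]
wrist_force: [2.4, -0.3, 5.4]
opening: 0.015
```

Request:
arm_command([
  [0,[0,-0.02,0],[0,0,0]],
  [0,[0,0,0],[0,0,0]],
])

```text
time: 16.45
ee_pos: [0.5021, -0.1252, 0.1308]
tcp_rot: [-180.0, -0.1, -3.5]
wrist_force: [1.4, -2.3, 5.4]
opening: 0.0149
```

Request:
arm_command([
  [0,[0,-0.02,0],[0,0,0]],
  [0,[0,0,0],[0,0,0]],
])

```text
time: 16.7
ee_pos: [0.5021, -0.1241, 0.1307]
tcp_rot: [-180.0, -0.1, -3.5]
wrist_force: [3.5, -1.7, 4.6]
opening: 0.015
```

```bash
cat > look.py <<'E'
from h import *
import sys
w=viewer.camera("wrist");o=bot.get_obs();print(o["time"],o["ee_pos"],o["wrist_force"],o["opening"])
cv2.imwrite(f"pics/{sys.argv[1]}.png",cv2.resize(w[130:260,0:330],None,fx=2.4,fy=2.4,interpolation=2))
E
python3 look.py p1
```

```text
16.75 [ 0.50210555 -0.12408415  0.1306618 ] [ 3.2832651  -1.14045211  4.64484329] 0.01494692911315553
```

View pics/p1.png

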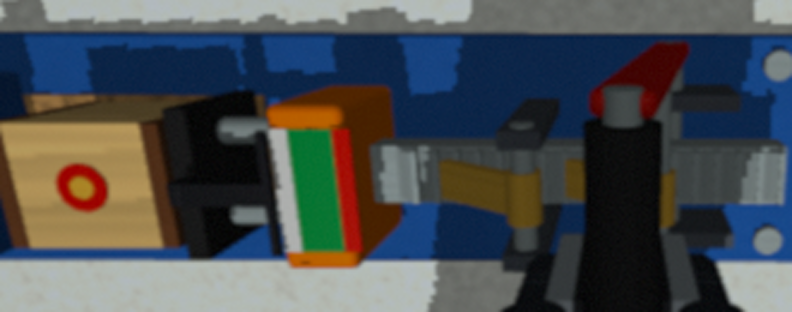

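Request:
arm_command([
  [0,[0,0.08,-0.01],[0,0,0]],
  [0,[0,0.12,-0.01],[0,0,0]],
  [0,[0,0.12,0],[0,0,0]],
  [0,[0,0.12,0],[0,0,0]],
  [0,[0,0.11,0.01],[0,0,0]],
  [0,[0,0.06,0.01],[0,0,0]],
  [0,[0,0,0],[0,0,0]],
])

```text
time: 17.62
ee_pos: [0.4997, -0.1613, 0.1306]
tcp_rot: [180.0, -0.0, -3.5]
wrist_force: [5.2, -2.0, 5.4]
opening: 0.0154
```

Request:
arm_command([
  [0,[0,-0.08,-0.01],[0,0,0]],
  [0,[0,-0.12,-0.01],[0,0,0]],
  [0,[0,-0.12,0],[0,0,0]],
  [0,[0,-0.12,0],[0,0,0]],
  [0,[0,-0.11,0.01],[0,0,0]],
  [0,[0,-0.06,0.01],[0,0,0]],
  [0,[0,0,0],[0,0,0]],
])

```text
time: 18.5
ee_pos: [0.5021, -0.1245, 0.1307]
tcp_rot: [180.0, -0.1, -3.5]
wrist_force: [4.4, -0.3, 6.4]
opening: 0.0151
```

```bash
python3 look.py p2
```

```text
18.55 [ 0.50206522 -0.12450402  0.13071708] [ 5.70538465 -0.59780387  5.70556258] 0.014731853312910671
```

View pics/p2.png

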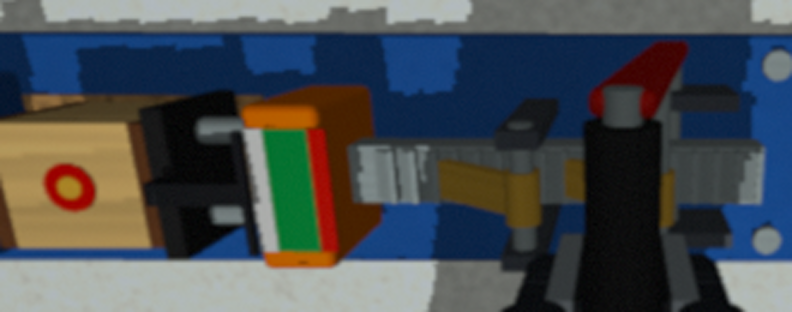

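Request:
arm_command([
  [0,[0,0.08,-0.01],[0,0,0]],
  [0,[0,0.12,-0.01],[0,0,0]],
  [0,[0,0.12,0],[0,0,0]],
  [0,[0,0.12,0],[0,0,0]],
  [0,[0,0.11,0.01],[0,0,0]],
  [0,[0,0.055,0.01],[0,0,0]],
  [0,[0,0,0],[0,0,0]],
])

```text
time: 19.42
ee_pos: [0.4997, -0.1612, 0.1306]
tcp_rot: [180.0, -0.0, -3.5]
wrist_force: [4.1, -1.8, 5.5]
opening: 0.015
```

Request:
arm_command([
  [0,[0,-0.08,-0.01],[0,0,0]],
  [0,[0,-0.12,-0.01],[0,0,0]],
  [0,[0,-0.12,0],[0,0,0]],
  [0,[0,-0.12,0],[0,0,0]],
  [0,[0,-0.11,0.01],[0,0,0]],
  [0,[0,-0.06,0.01],[0,0,0]],
  [0,[0,0,0],[0,0,0]],
])

```text
time: 20.3
ee_pos: [0.5021, -0.1242, 0.1306]
tcp_rot: [180.0, -0.0, -3.5]
wrist_force: [5.8, -1.3, 4.6]
opening: 0.0154
```

```bash
python3 look.py p3
```

```text
20.35 [ 0.50205965 -0.12423885  0.13066405] [ 5.36205101 -1.38438922  5.66590689] 0.015170699764806986
```

View pics/p3.png

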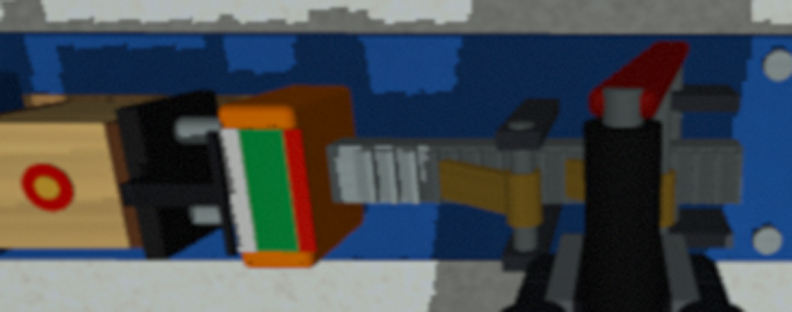

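Request:
arm_command([
  [0,[0,0.08,-0.01],[0,0,0]],
  [0,[0,0.12,-0.01],[0,0,0]],
  [0,[0,0.12,0],[0,0,0]],
  [0,[0,0.12,0],[0,0,0]],
  [0,[0,0.11,0.01],[0,0,0]],
  [0,[0,0.06,0.01],[0,0,0]],
  [0,[0,0,0],[0,0,0]],
])

```text
time: 21.22
ee_pos: [0.4997, -0.1612, 0.1306]
tcp_rot: [180.0, -0.0, -3.5]
wrist_force: [5.5, -2.6, 5.3]
opening: 0.015
```

Request:
arm_command([
  [0,[0,-0.08,-0.01],[0,0,0]],
  [0,[0,-0.12,-0.01],[0,0,0]],
  [0,[0,-0.12,0],[0,0,0]],
  [0,[0,-0.12,0],[0,0,0]],
  [0,[0,-0.11,0.01],[0,0,0]],
  [0,[0,-0.06,0.01],[0,0,0]],
  [0,[0,0,0],[0,0,0]],
])

```text
time: 22.1
ee_pos: [0.5021, -0.1242, 0.1307]
tcp_rot: [180.0, -0.0, -3.5]
wrist_force: [5.4, -1.6, 4.8]
opening: 0.0153
```

```bash
python3 look.py p4
```

```text
22.15 [ 0.50206406 -0.12422267  0.13067558] [ 5.56034878 -1.0138148   5.2173838 ] 0.015018188166510535
```

View pics/p4.png

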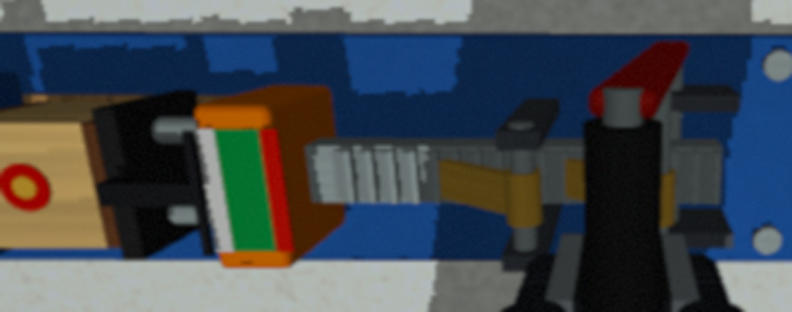

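Request:
arm_command([
  [0,[0,0.08,-0.01],[0,0,0]],
  [0,[0,0.12,-0.01],[0,0,0]],
  [0,[0,0.12,0],[0,0,0]],
  [0,[0,0.12,0],[0,0,0]],
  [0,[0,0.11,0.01],[0,0,0]],
  [0,[0,0.06,0.01],[0,0,0]],
  [0,[0,0,0],[0,0,0]],
])

```text
time: 23.02
ee_pos: [0.4997, -0.1612, 0.1306]
tcp_rot: [180.0, -0.0, -3.5]
wrist_force: [4.5, -2.7, 5.1]
opening: 0.0152
```

Request:
arm_command([
  [0,[0,-0.08,-0.01],[0,0,0]],
  [0,[0,-0.12,-0.01],[0,0,0]],
  [0,[0,-0.12,0],[0,0,0]],
  [0,[0,-0.12,0],[0,0,0]],
  [0,[0,-0.11,0.01],[0,0,0]],
  [0,[0,-0.06,0.01],[0,0,0]],
  [0,[0,0,0],[0,0,0]],
])

```text
time: 23.9
ee_pos: [0.5021, -0.1244, 0.1307]
tcp_rot: [179.9, -0.1, -3.5]
wrist_force: [3.9, -2.3, 5.3]
opening: 0.0151
```

```bash
python3 look.py p5
```

```text
23.95 [ 0.50205576 -0.12446167  0.13071028] [ 3.84887788 -3.0874671   5.47290865] 0.014830161539368739
```

View pics/p5.png

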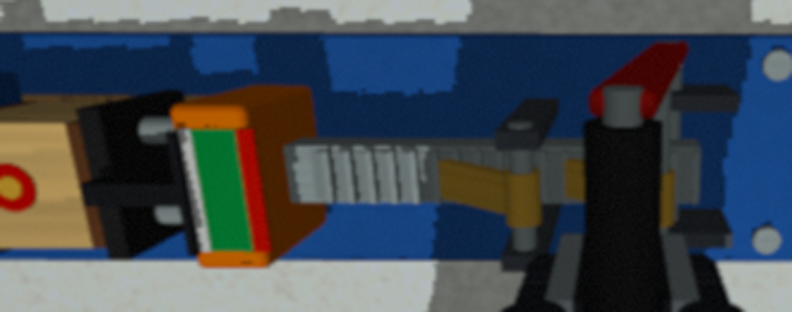

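The pointer has entered the white: gripping starts. Another stroke, with a look afterwards.

Request:
arm_command([
  [0,[0,0.08,-0.01],[0,0,0]],
  [0,[0,0.12,-0.01],[0,0,0]],
  [0,[0,0.12,0],[0,0,0]],
  [0,[0,0.12,0],[0,0,0]],
  [0,[0,0.11,0.01],[0,0,0]],
  [0,[0,0.055,0.01],[0,0,0]],
  [0,[0,0,0],[0,0,0]],
])

```text
time: 24.82
ee_pos: [0.4997, -0.1609, 0.1307]
tcp_rot: [180.0, -0.0, -3.5]
wrist_force: [4.7, -1.9, 6.1]
opening: 0.0151
```

Request:
arm_command([
  [0,[0,-0.08,-0.01],[0,0,0]],
  [0,[0,-0.12,-0.01],[0,0,0]],
  [0,[0,-0.12,0],[0,0,0]],
  [0,[0,-0.12,0],[0,0,0]],
  [0,[0,-0.11,0.01],[0,0,0]],
  [0,[0,-0.06,0.01],[0,0,0]],
  [0,[0,0,0],[0,0,0]],
])

```text
time: 25.7
ee_pos: [0.502, -0.1248, 0.1308]
tcp_rot: [179.9, -0.1, -3.5]
wrist_force: [4.3, -6.9, 6.5]
opening: 0.0149
```

```bash
python3 look.py p6
```

```text
25.75 [ 0.50205665 -0.1248767   0.13080916] [ 4.26533385 -7.03777637  6.30191627] 0.015238336426787518
```

View pics/p6.png

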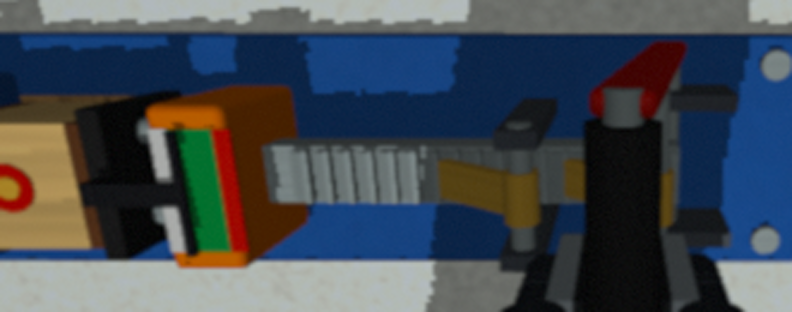

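Request:
arm_command([
  [0,[0,0.08,-0.01],[0,0,0]],
  [0,[0,0.12,-0.01],[0,0,0]],
  [0,[0,0.12,0],[0,0,0]],
  [0,[0,0.12,0],[0,0,0]],
  [0,[0,0.11,0.01],[0,0,0]],
  [0,[0,0.05,0.01],[0,0,0]],
  [0,[0,0,0],[0,0,0]],
])

```text
time: 26.62
ee_pos: [0.4998, -0.1603, 0.1308]
tcp_rot: [180.0, -0.0, -3.5]
wrist_force: [4.3, -2.0, 6.1]
opening: 0.0151
```

```bash
python3 look.py p7; python3 -c "
from h import *
print(viewer.calibration('wrist')['T'].round(4).tolist())"
```

```text
26.675 [ 0.49981639 -0.16025681  0.1307775 ] [ 4.34177149 -2.11432995  6.28898392] 0.015099753428136452
[[-0.0601, -0.9644, -0.2577, 0.5647], [-0.9982, 0.0582, 0.0151, -0.1645], [0.0005, 0.2582, -0.9661, 0.274], [0.0, 0.0, 0.0, 1.0]]
```

View pics/p7.png

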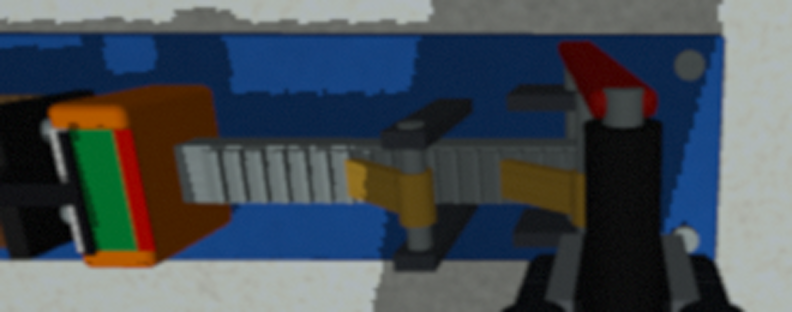

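At rest the pointer sits near the white/green border, around 10 N. One more click should put it mid-green at about 22 N.

Request:
arm_command([
  [0,[0,-0.08,-0.01],[0,0,0]],
  [0,[0,-0.12,-0.01],[0,0,0]],
  [0,[0,-0.12,0],[0,0,0]],
  [0,[0,-0.12,0],[0,0,0]],
  [0,[0,-0.11,0.01],[0,0,0]],
  [0,[0,-0.06,0.01],[0,0,0]],
  [0,[0,0,0],[0,0,0]],
])

```text
time: 27.55
ee_pos: [0.502, -0.125, 0.1308]
tcp_rot: [179.8, -0.1, -3.5]
wrist_force: [4.9, -11.3, 5.3]
opening: 0.0148
```

```bash
python3 look.py p8
```

```text
27.6 [ 0.50205433 -0.12501389  0.13083519] [  4.84540461 -10.98276991   5.20065026] 0.015074600963615816
```

View pics/p8.png

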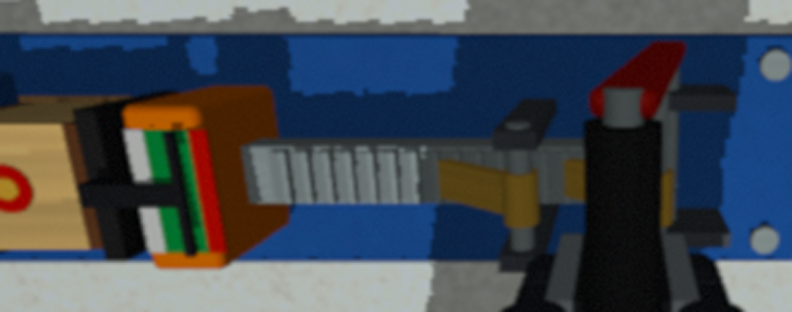

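The pointer is now well in the green; swinging the lever back.

Request:
arm_command([
  [0,[0,0.08,-0.01],[0,0,0]],
  [0,[0,0.12,-0.01],[0,0,0]],
  [0,[0,0.12,0],[0,0,0]],
  [0,[0,0.12,0],[0,0,0]],
  [0,[0,0.11,0.01],[0,0,0]],
  [0,[0,0.06,0.01],[0,0,0]],
  [0,[0,0.01,0],[0,0,0]],
  [0,[0,0,0],[0,0,0]],
])

```text
time: 28.6
ee_pos: [0.4998, -0.1607, 0.1307]
tcp_rot: [180.0, -0.0, -3.5]
wrist_force: [5.9, -2.1, 5.7]
opening: 0.0149
```

```bash
python3 look.py p9
```

```text
28.65 [ 0.49977585 -0.16063839  0.13071258] [ 4.58754448 -0.95297456  5.68813576] 0.015269299654985824
```

View pics/p9.png

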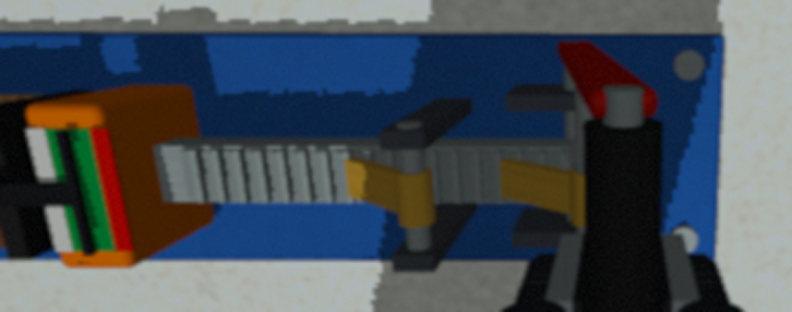

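The pointer is in the green at rest with the lever back. Releasing.

Request:
arm_command([
  [0.5,[0,0,0],[0,0,0]],
  [0.5,[0,0,0],[0,0,0]],
  [0.5,[0,0,0],[0,0,0]],
  [0.5,[0,0,0],[0,0,0]],
  [0.5,[0,0,-0.3],[0,0,0]],
  [0.5,[0,0,-0.7],[0,0,0]],
  [0.5,[0,0,-0.9],[0,0,0]],
  [0.5,[0,-0.2,-0.6],[0,0,0]],
  [0.5,[0,-0.6,-0.2],[0,0,0]],
  [0.5,[0,-0.6,0],[0,0,0]],
  [0.5,[0,-0.2,0],[0,0,0]],
  [0.5,[0,0,0],[0,0,0]],
])

```text
time: 30.15
ee_pos: [0.5054, -0.0641, 0.2931]
tcp_rot: [180.0, -0.0, -3.4]
wrist_force: [0.6, -0.5, -0.2]
opening: 0.0427
```

```bash
python3 - <<'E'
from h import *
c=viewer.calibration("wrist");w=viewer.camera("wrist");o=bot.get_obs();print(o["time"],o["ee_pos"],o["wrist_force"],o["opening"])
cv2.imwrite("pics/f1.png",cv2.resize(w,None,fx=1.56,fy=1.56,interpolation=2))
print(proj(c,[[.4999,-.1610,.1486],[.502,-.124,.1486]])*1.56)
s=viewer.camera("side");cv2.imwrite("pics/f2.png",cv2.resize(s[115:250,180:300],None,fx=4.4,fy=4.4,interpolation=2))
E
```

```text
30.2 [ 0.50531017 -0.0646527   0.29285748] [-0.28803173 -0.14875678 -0.31755594] 0.04225047998241968
[[539.18850315 291.53463135]
 [487.32441934 291.61670868]]
```

View pics/f1.png

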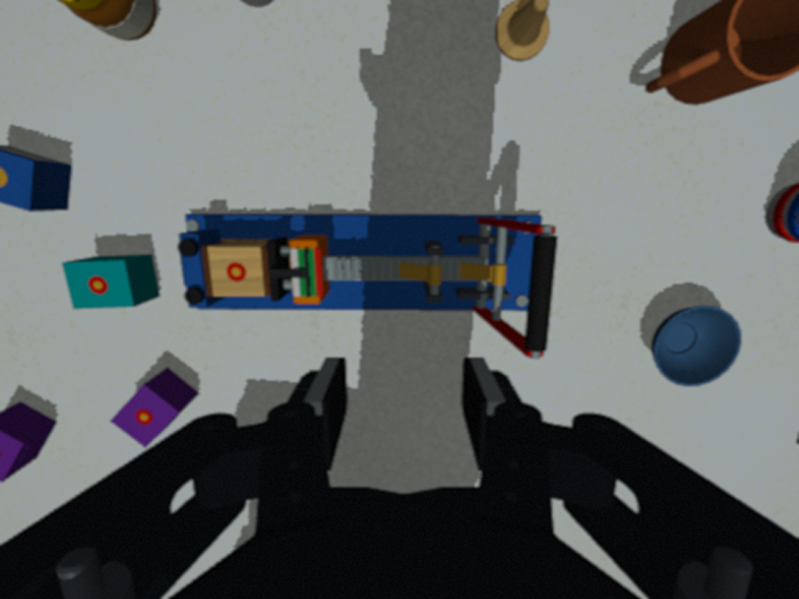

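View pics/f2.png

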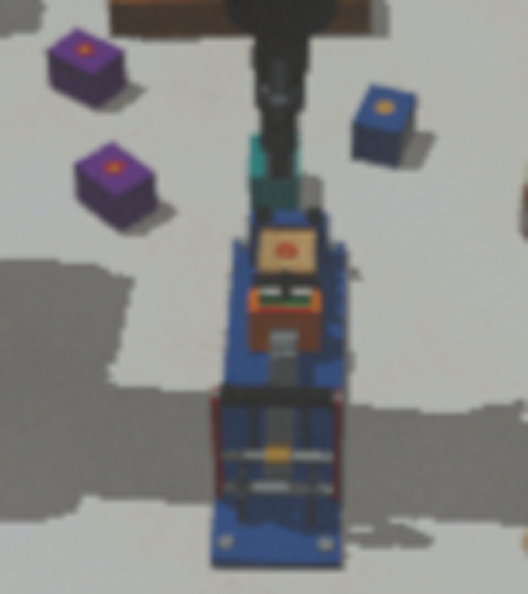

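Request:
arm_command([
  [0.5,[-0.3,-0.7,0.3],[0,0,0]],
  [0.5,[-0.3,-0.8,0.3],[0,0,0]],
  [0.5,[0,-0.2,0.2],[0,0,0]],
  [0.5,[0,0,0],[0,0,0]],
])

```text
time: 30.75
ee_pos: [0.474, 0.0018, 0.2443]
tcp_rot: [-178.4, 0.1, -0.7]
wrist_force: [-0.9, 0.5, 0.5]
opening: 0.0431
```

```bash
python3 - <<'E'
from h import *
w=viewer.camera("wrist");o=bot.get_obs();print(o["time"],o["ee_pos"],o["wrist_force"])
cv2.imwrite("pics/f3.png",cv2.resize(w[90:250,80:345],None,fx=3,fy=3,interpolation=2))
E
```

```text
30.8 [0.47426227 0.00168933 0.2449557 ] [ 1.0839092 -1.8277686 -0.5402098]
```

View pics/f3.png

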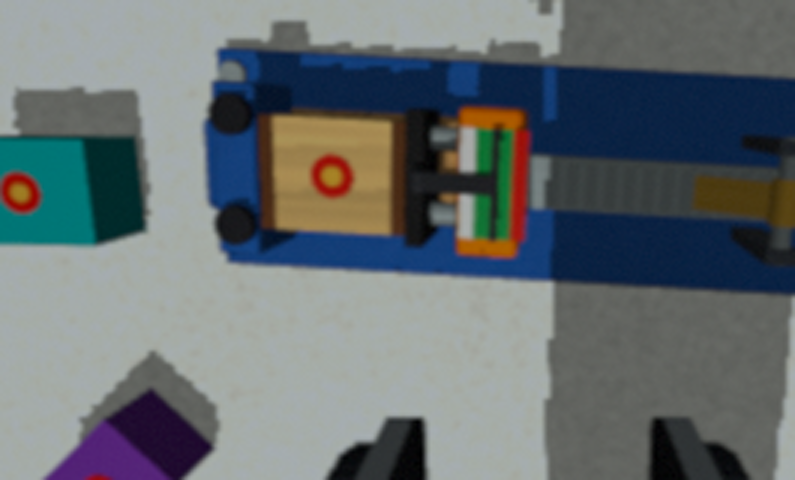

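The pointer sits mid-green: x≈497, with the green from about 478 to 512. The box is square against the far jaw, so I'm handing in.

Request:
arm_command([
  [0.5,[0,0,-0.3],[0,0,0]],
  [0.5,[0,0,0],[0,0,0]],
  [0.5,[0,0,0],[0,0,0]],
  [0.5,[0,0,0],[0,0,0]],
])

```text
time: 31.3
ee_pos: [0.4739, 0.0018, 0.2624]
tcp_rot: [-178.4, 0.1, -0.6]
wrist_force: [-0.4, -0.7, 0.2]
opening: 0.0426
```

```bash
python3 -c "
from workcell import bot
print(bot.job_done())"
```

```text
the job is handed in; nothing more can be done
None
```

The wooden box is clamped, and I handed the job in at about 31 s of the 72 s allowed. The hand-in reported no verdict.

I set the box squarely on the cork bed with its dark ends toward the two jaws and let go. I then held the lever by its grip bar and pumped it forward seven times. The pad began to grip on the fifth stroke.

**Last checks:**
- **Pointer:** at rest, in a close view from above, it sat in the middle of the green band, which I take to be about 22 N. On the last stroke, the force at the bar suggested a peak of about 30 N, below the 42 N limit.
- **Box:** it stands square between the pad and the far jaw.
- **Lever:** the bar was within about 2 mm of where I expected it at the back stop. Each stop was approached gently: I felt about 9 N once at the back stop and never reached the front one.
- **Gripper and other things:** the gripper was open and clear of everything, and nothing else I could see had been moved.

**Disagreements and limits:** the cameras differed by about 3 mm on where the box first stood. After the sixth stroke the pointer looked right on the white/green border, and the lever-force estimate was somewhat higher, so I added the seventh stroke. The clamping forces are estimates from the pointer and the wrist force, because I had no direct reading.

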